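Hang the prep-board holder on its screw and clip the board in

TASK

Hang the metal holder on the screw in the front of the order station: pass its keyhole over the screw head, pull it down until it is locked, and let go. Then take the white prep board out of its stand and tuck it upright behind the holder's spring arm, pushed fully down onto the ledge and roughly in the middle. Do not tip over any bottle, shaker or jar.

Things in the scene. Friction and masses are not known exactly. Their poses are not given: they have to be found in the camera images.
- station: Order station: fixed sheet-steel box on the table, 120 deep (x) x 220 wide (y) x 168 mm high, a 12 mm high white tray on the rear half of its top. Origin: centre of its underside. The front face is the plane x = -60 mm; its outward normal is the station's own -x. The screw stands out of this face.
- screw (a point): Screw in the station's front: this point is on its axis, 4 mm out from the face, 150 mm above the table, at the middle of the face's width. Shank 8 mm in diameter; head 18 mm in diameter, 5 mm thick; 8 mm gap between face and back of the head, so the head ends 13 mm from the face. Axes as the station (it points along -x).
- holder: Loose metal board holder, 0.42 kg (0.34 to 0.53), standing on its base; 62 deep (x) x 120 wide (y) x 170 mm high. Origin: centre of its underside, z up, front = own -x. Upright back plate 4 mm thick, x = 28 to 32 mm, rear face flat and rearmost. Base ledge 8 mm thick. Two rails on the plate's front, 8 mm wide at y = +-38 mm, z up to 135 mm; the board leans on their front faces, x = 16 mm.
- holder_top (a point): Middle of the top edge of the holder's back plate (x = 30, y = 0, z = 170 mm in the holder). The plate's plain top strip, z = 135 to 170 mm, is free on both sides: grip it there, one finger before and one behind the plate. When hung, this edge stands 36 mm above the station's top, so fingers reaching down 25 mm clear the station. Axes as the holder.
- hole (a point): Centre of the large opening of the holder's keyhole, in mid-thickness of the plate: x = 30, y = 0, z = 92 mm in the holder. An octagon 26 mm across, right through the plate; the screw head passes through it. Its upper corners narrow into the slot. Axes as the holder.
- seat (a point): Upper end of the keyhole slot: x = 30, y = 0, z = 116 mm in the holder, 24 mm above hole; slot 12 mm wide. When the holder hangs locked, the screw's axis lies here: the holder goes down 24 mm after the head has passed, and its underside ends 34 mm above the table. It hangs with a few mm of play, leaning up to 0.05 rad. Axes as the holder.
- clip (a joint): Opening angle (rad) of the holder's sprung arm, a bent dark strip 50 mm wide hinged on the ledge (x = 2, z = 16 mm in the holder), pressed towards the rails with about 2 N; 0 shut, at most 0.6. Shut, its nip is at z = 56 mm, 4 mm before the rails; above, it flares forward to x = -6 mm at z = 86 mm, so a board pushed down into this mouth opens it (about 3 to 8 N). About 0.1 with the board in.
- board: Loose white rigid plastic board, 8 thick (x) x 90 wide (y) x 195 mm high (z), 0.1 kg, grey lines, both faces alike. Origin: centre of its lower edge. Starts upright in the slot of its stand, lower edge 10 mm above the table, leaning at most 0.06 rad. Grip it by its top 20 to 25 mm, a finger on each face: seated in the holder, its top is 33 mm above the holder's back plate.
- stand: Fixed grey plastic stand, 60 (x) x 100 (y) x 50 mm high, with a slot 10 mm wide and 40 mm deep along its y axis in the middle, open at both ends. Origin: centre of its underside. The board's y axis lies along the slot.
- bottle_a: Bystander: red squeeze bottle, 58 mm diameter, 190 mm high, upright. Origin: centre of its underside.
- bottle_b: Bystander: yellow squeeze bottle, 58 mm diameter, 190 mm high, upright. Origin: centre of its underside.
- bottle_c: Bystander: brown bottle with paper label, 58 mm diameter, 170 mm high, upright. Origin: centre of its underside.
- shaker: Bystander: steel shaker can, 64 mm diameter, 85 mm high, upright. Origin: centre of its underside.
- salt: Bystander: clear jar with steel cap, 52 mm diameter, 80 mm high, upright. Origin: centre of its underside.

How it is judged (in metres and radians):
On the way, in this order (a step that is already met when the one before it is completed fails the run):
1. the holder hangs locked on the screw and is let go (distance between seat and screw below 0.008 m and angle between holder's own z axis and vertical below 0.15 rad and contact force between the fingers and holder below 0.1 N), for 0.2 s.
2. the board stands on the holder's ledge behind the spring arm (z of board in the frame of holder between 0.003 and 0.014 m and x of board in the frame of holder between 0 and 0.02 m and value of joint clip above 0.05 rad), for 0.1 s.
At the end, for the whole second after the job is handed in: Holder upright (0.15 rad), screw axis within 8 mm of the slot's upper end. Board behind the spring arm, lower edge within 6 mm of the ledge, within 20 mm of the middle, within 0.12 rad of the holder's upright, against the rails, held by the arm (clip over 0.05 rad). Both at rest (distance between seat and screw below 0.008 m and angle between holder's own z axis and vertical below 0.15 rad and z of board in the frame of holder between 0.003 and 0.014 m and x of board in the frame of holder between 0.005 and 0.02 m and y of board in the frame of holder between -0.02 and 0.02 m and angle between the z axis of board and the z axis of holder, either way round below 0.12 rad and value of joint clip above 0.05 rad and linear speed of each of holder, board below 0.02 m/s); the robot touches nothing.
It fails at once if a bottle, shaker or jar is tipped over (angle between any of bottle_a, bottle_b, bottle_c, shaker, salt's own z axis and vertical above 0.6 rad).
It also fails if it takes over 58 s, if anything falls off the work surface, if the arm or the gripper's body presses on something with over 40 N, if the wrist force passes 120 N, or if a joint passes its speed limit or range.

ROBOT

A 6-joint arm with a two-finger parallel gripper is mounted at the origin on the work surface. World frame = base frame: x ahead of the robot, y to its left, z up, the work surface at z = 0. Lengths are in m, angles in degrees, forces in N, time in s.
With the tool pointing down it reaches from about 0.35 to 0.875 m from the base axis. Payload 4.2 kg.
Tool frame: the origin (TCP) lies at the centre of the arm's flange, where the gripper is bolted on; the fingertips stand 182 mm ahead of it and the grasp point (between the pads) lies 164 mm ahead of it (r.nose_length is the distance from the TCP to the fingertips, in m); z points along the fingers, y is the line along which they close (so a half turn about z gives the same grasp; the last joint's range is limited). The gripper opens to 87 mm and grips with 3 to 60 N. Pads are 19 mm wide; open, the fingers measure 117 mm over their backs; the gripper's body (75 mm by 190 mm) begins 51 mm behind the grasp point.
Start: joints at [14.817, 22.042, 0.453, 0, -68.411, -14.817], TCP at [0.625, 0, 0.405] pointing down, gripper open.
Joint ranges: [-179.83, 179.83], [-69.29, 118.12], [-61.27, 80.66], [-181.25, 117.63], [-171.15, -9.14], [-177.46, 177.46]. Speed limits (degrees/s): [159.86, 159.86, 180, 180, 180, 180].

INTERFACE

Orientations are given as a 3x3 rotation matrix whose columns are the frame's x, y, z axes.
In Python, from station import r, vision gives the robot as it stands. The module is installed in compiled form; this text tells all that it offers.
- The arm moves only by the shell command python3 -m creep 'ROWS'. ROWS is JSON, a list of rows, each a list of 7 numbers: the opening, from -1 (shut) to 1 (fully open), then the shift along the tool's x, y, z in mm, then the turn, a rotation vector about the tool's x, y, z in degrees. A call has 1 to 8 rows; each row is the pose to reach, as a shift and turn from the pose commanded when the call began, along the tool's axes at that moment; what a row does not reach only later rows make up. A row lasts 1/12 s, in which the tool goes at most 41.7 mm and 7.16 degrees, less where a joint would pass 70% of its speed; a pose out of reach is approached as far as the arm can. A call with a gripper value outside its range is refused whole. The fingers move at their own pace and stop on an object; the grip force is fixed at half the most. Time passes only in rows, so rows that repeat a pose let the fingers close. It gives the time, the measured TCP pose, the force, the opening and the grip force at its end, in the units of the state.
- r.sense(): the state, without advancing time (a new reading comes with each control period).
- vision.capture(name): name is "scene" or "side" or "wrist"; returns (picture, depth): 420x560x3 uint8, red, green, blue; 420x560 float32, m along the optical axis (not along the pixel's ray), 0 where there is no reading.
- vision.camera_model(name): a dict with "vertical_fov" (degrees; the focal length in pixels is half the picture's height over the tangent of half this angle, whatever the lens; pixels are square), "cx", "cy" (the principal point, pixels), "extrinsics" (4x4, takes a point from camera to world coordinates); the wrist camera has in their place "mount" (4x4, takes a point from camera to tool coordinates, whose origin is the TCP and whose axes are the flange's). Camera axes: x right, y down, z forward; pixel columns grow to the right and rows downward; lengths in m; the calibration is good to about 2 mm. The wrist camera is an equidistant fisheye: a pixel r from the principal point sees the ray r / f radians off the axis. A picture is of the moment at which its call begins: read the wrist's pose just before it. camera_model takes no time and is no camera call.
- r.finish_job(): hands the job in; it is judged then, once.
Trained networks look in the newest picture that a camera, given by its name, has taken for a name from the list of things; names that differ only in an ending like _2 or _b are one class to them, and where a whole thing is asked for, a point or a joint stands for the part that bears it (a point fixed in the world has none). Each returns a list of dicts, best first, with "conf" (0 to 1); they miss things now and then, are a little off and sometimes report something else, mostly with a low value. They report only what shows in the picture. A call takes as long as a camera call.
- vision.find_in(camera, thing): "uv" ([column, row] in pixels, amid what is visible of it).
- vision.cut_out(camera, thing): "region" (420x560 bool, what is visible of it) and "uv" ([column, row] in pixels, amid what is visible of it).
The state is a dict: "time_s": time; "joints": joint angles; "joint_velocities": joint speeds; "effort": joint torques, N m; "tcp_pos": TCP position; "ee_rot": TCP orientation; "wrist_force": force on the tool from outside, world axes, zero at the start; "moment": the same for the moment, N m; "gripper_width": opening from 0.0 (shut) to 1.0 (fully open); "gripper_force": force on a finger pad.
Only numpy, scipy, OpenCV 4.12 (cv2) and the standard library are available. Lean on these libraries where they do the work, as an engineer would, in place of code of your own. Each camera call takes 0.05 s, during which the arm holds its last target. There are 200 camera calls.

## Working session

There is one attempt and no reset: what is moved stays moved. The work goes in short steps, Python scripts to look and compute and a shell command to move; the robot and the scene stay as the last step left them, time stands still between calls to the robot, and variables do not carry over. Pictures are saved under pics/ and viewed, at most 10 in all, crops included, and the job is handed in when it is done.

```bash
mkdir -p pics
cat > h.py <<'E'
import numpy as np,cv2
from station import r,vision
def cap(n):
    s=r.sense(); p,d=vision.capture(n); m=vision.camera_model(n)
    return p,d,m,s
def cloud(n,c):
    p,d,m,s=c
    f=210/np.tan(np.radians(m["vertical_fov"]/2))
    v,u=np.mgrid[0:420,0:560]; x=(u-m["cx"]);y=(v-m["cy"])
    if n=="wrist":
        rr=np.hypot(x,y)+1e-9; t=rr/f; k=np.tan(t)/rr
        P=np.stack([x*k*d,y*k*d,d,np.ones_like(d)],-1)
        T=np.eye(4);T[:3,:3]=np.array(s["ee_rot"]);T[:3,3]=s["tcp_pos"]; E=T@np.array(m["mount"])
    else:
        P=np.stack([x/f*d,y/f*d,d,np.ones_like(d)],-1);E=np.array(m["extrinsics"])
    W=(P@E.T)[...,:3]; W[d<=0]=np.nan
    return W
def save(n,p): cv2.imwrite(f"pics/{n}.png",p[...,::-1])
E
cat > a.py <<'E'
from h import *
np.set_printoptions(precision=3,suppress=True)
ims=[]
for n in("scene","side"):
    c=cap(n);W=cloud(n,c);ims.append(c[0].copy());np.save(n+"_W.npy",W)
    for t in("station","holder","board","stand","bottle_a","shaker","salt"):
        for q in vision.cut_out(n,t)[:3 if t=="bottle_a" else 1]:
            w=W[q["region"]];w=w[~np.isnan(w[:,0])]
            if len(w)==0: print(n,t,"empty");continue
            np.save(f"{n}_{t}.npy",w)
            print(n,t,round(q["conf"],2),np.round(q["uv"]),len(w),"med",np.median(w,0),"lo",np.percentile(w,2,0),"hi",np.percentile(w,98,0))
    print(vision.camera_model(n)["extrinsics"])
im=np.hstack(ims);save("a",cv2.resize(im,(800,300)));save("b",ims[0])
print(r.sense()["time_s"],r.sense()["ee_rot"])
E
python3 a.py
```

```text
scene station 0.71 [427. 218.] 11062 med [0.51  0.289 0.151] lo [0.375 0.18  0.005] hi [0.578 0.389 0.181]
scene holder 0.59 [253. 226.] 1507 med [ 0.571 -0.059  0.009] lo [ 0.51  -0.121  0.002] hi [ 0.61  -0.014  0.145]
scene board 0.85 [156. 158.] 809 med [ 0.533 -0.31   0.13 ] lo [ 0.39  -0.453 -0.   ] hi [ 0.55  -0.285  0.205]
scene bottle_a 0.94 [246. 306.] 2011 med [0.804 0.029 0.113] lo [ 0.771 -0.002  0.003] hi [0.818 0.048 0.19 ]
scene bottle_a 0.81 [135. 235.] 1634 med [ 0.718 -0.25   0.093] lo [ 0.683 -0.297  0.   ] hi [ 0.734 -0.233  0.17 ]
scene bottle_a 0.66 [174. 285.] 2059 med [ 0.804 -0.115  0.107] lo [ 0.719 -0.159  0.003] hi [ 0.82  -0.098  0.19 ]
scene shaker 0.85 [274. 273.] 1342 med [0.688 0.035 0.074] lo [0.644 0.003 0.002] hi [0.702 0.06  0.086]
scene salt 0.67 [137. 238.] 1549 med [ 0.719 -0.249  0.095] lo [ 0.692 -0.275  0.008] hi [ 0.734 -0.233  0.17 ]
[[-0.359  0.679 -0.64   1.173]
 [ 0.933  0.253 -0.255  0.243]
 [-0.011 -0.689 -0.725  0.788]
 [ 0.     0.     0.     1.   ]]
side station 0.73 [329. 336.] 17009 med [0.466 0.321 0.166] lo [0.347 0.206 0.01 ] 
[... 384 characters left out ...]
159.] 674 med [ 0.697 -0.239  0.089] lo [ 0.669 -0.268  0.026] hi [ 0.725 -0.     0.266]
side bottle_a 0.91 [169. 230.] 1765 med [0.784 0.04  0.097] lo [0.762 0.012 0.005] hi [0.815 0.051 0.19 ]
side bottle_a 0.7 [184. 185.] 1408 med [ 0.786 -0.107  0.097] lo [ 0.764 -0.133  0.003] hi [ 0.816 -0.096  0.189]
side shaker 0.75 [228. 244.] 1315 med [0.668 0.051 0.064] lo [ 0.641 -0.047 -0.   ] hi [0.7   0.062 0.087]
side salt 0.78 [363. 201.] 711 med [ 0.366 -0.123  0.053] lo [ 0.344 -0.161  0.004] hi [ 0.388 -0.114  0.082]
[[-0.998 -0.031  0.06   0.517]
 [-0.066  0.63  -0.774  0.765]
 [-0.014 -0.776 -0.631  0.752]
 [ 0.     0.     0.     1.   ]]
0.8 [[-0. -1.  0.]
 [-1.  0.  0.]
 [-0. -0. -1.]]
```

View pics/a.png

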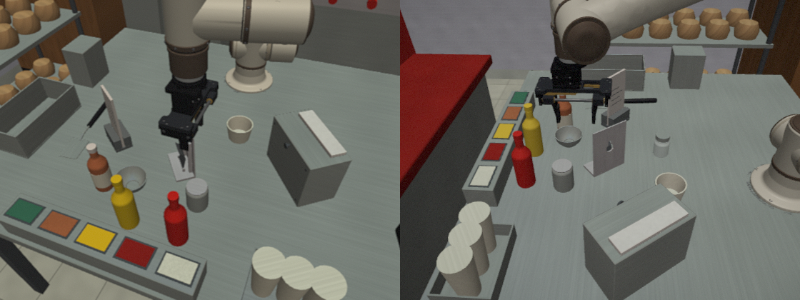

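```bash
cat > b.py <<'E'
from h import *
np.set_printoptions(precision=4,suppress=True)
for n in("scene","side"):
    W=np.load(n+"_W.npy"); P=W.reshape(-1,3); P=P[~np.isnan(P[:,0])]
    def box(lo,hi): return P[np.all((P>lo)&(P<hi),1)]
    st=box([.3,.15,.155],[.65,.45,.185])
    print(n,"station",len(st),cv2.minAreaRect(st[:,:2].astype(np.float32)), np.percentile(st[:,2],[5,50,95]))
    w=np.load(f"{n}_holder.npy"); 
    pl=w[(w[:,2]>.1)&(w[:,2]<.18)]; print("holder top z",np.sort(w[:,2])[-5:])
    if len(pl)>30: vx,vy,x,y=cv2.fitLine(pl[:,:2].astype(np.float32),cv2.DIST_HUBER,0,.001,.001).ravel(); e=np.array([vx,vy]);t=(pl[:,:2]-[x,y])@e; print("plate ang",np.degrees(np.arctan2(vy,vx)),"ends",np.array([x,y])+e*np.percentile(t,1),np.array([x,y])+e*np.percentile(t,99),"resid",np.std((pl[:,:2]-[x,y])@[-vy,vx]))
    lo=w[(w[:,2]<.02)&(w[:,2]>.005)]; print("ledge rect",cv2.minAreaRect(lo[:,:2].astype(np.float32)))
    w=np.load(f"{n}_board.npy"); 
    for a,b in((.07,.13),(.13,.19)):
        pl=w[(w[:,2]>a)&(w[:,2]<b)]
        vx,vy,x,y=cv2.fitLine(pl[:,:2].astype(np.float32),cv2.DIST_HUBER,0,.001,.001).ravel(); e=np.array([vx,vy]);t=(pl[:,:2]-[x,y])@e
        print("board",a,len(pl),"ang",np.degrees(np.arctan2(vy,vx)),"ends",np.array([x,y])+e*np.percentile(t,1),np.array([x,y])+e*np.percentile(t,99))
    sd=box([.44,-.38,.046],[.61,-.24,.054]); print("stand",len(sd),cv2.minAreaRect(sd[:,:2].astype(np.float32)))
E
python3 b.py
python3 - <<'E'
import cv2,numpy as np
from h import *
a=vision.capture("scene")[0];b=vision.capture("side")[0]
vs=np.hstack([cv2.resize(a[130:280,200:400],(400,300)),cv2.resize(b[150:300,210:410],(400,300))])
save("c",vs)
E
```

```text
scene station 5334 ((0.4629698693752289, 0.27862459421157837), (0.224116712808609, 0.13269412517547607), 37.69706726074219) [0.1607 0.1683 0.1809]
holder top z [0.2217 0.292  0.2932 0.2933 0.2933]
plate ang 55.492878 ends [ 0.5683 -0.0333] [ 0.5822 -0.0131] resid 0.002199167953907508
ledge rect ((0.5533512830734253, -0.075285404920578), (0.12401790171861649, 0.06147225573658943), 40.13027572631836)
board 0.07 219 ang 53.1198 ends [ 0.4956 -0.3607] [ 0.5509 -0.287 ]
board 0.13 256 ang 52.870205 ends [ 0.4955 -0.3605] [ 0.551  -0.2872]
stand 512 ((0.5208819508552551, -0.32166004180908203), (0.10386146605014801, 0.060077372938394547), 51.89950942993164)
side station 9554 ((0.4628242552280426, 0.2805878520011902), (0.22054681181907654, 0.1347692906856537), 36.87632369995117) [0.1628 0.1686 0.181 ]
holder top z [0.1714 0.1714 0.1716 0.172  0.1727]
plate ang 37.771233 ends [ 0.4878 -0.0841] [ 0.5817 -0.0114] resid 0.0012909587086742855
ledge rect ((0.5522164702415466, -0.07083059847354889), (0.12171569466590881, 0.06370267271995544), 37.994300842285156)
board 0.07 445 ang 51.681313 ends [ 0.4893 -0.3545] [ 0.5463 -0.2824]
board 0.13 383 ang 52.01496 ends [ 0.49   -0.3538] [ 0.5364 -0.2943]
stand 312 ((0.5210145711898804, -0.31966379284858704), (0.1016143262386322, 0.06424421072006226), 53.508384704589844)
```

View pics/c.png

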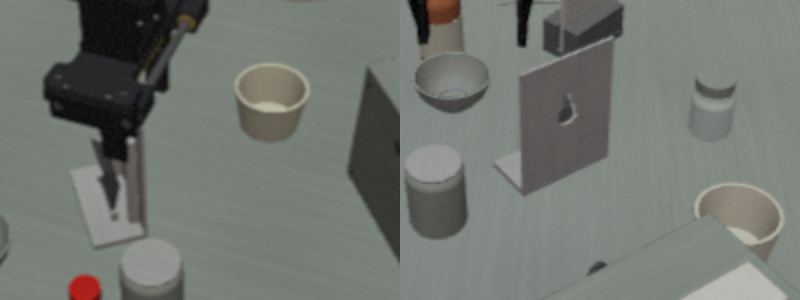

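The side crop shows the back of the holder, with its keyhole at about (567,108), facing the station. The screw head just shows at (598,268). The two are nearly parallel. I'll move over the holder now.

```bash
python3 -m creep '[[1,12,22,0,0,0,7],[1,24,44,0,0,0,14],[1,36,66,0,0,0,21],[1,49,89,0,0,0,28],[1,49,89,0,0,0,35],[1,49,89,0,0,0,42],[1,49,89,0,0,0,49],[1,49,89,0,0,0,52.3]]'
cat > c.py <<'E'
from h import *
np.set_printoptions(precision=4,suppress=True)
c=cap("scene");W=cloud("scene",c);P=W.reshape(-1,3);P=P[~np.isnan(P[:,0])]
n=np.array([.606,-.795]);l=np.array([.795,.606]);C=np.array([.459,.2848])
q=np.c_[(P[:,:2]-C)@n,(P[:,:2]-C)@l,P[:,2]]
f=q[(abs(q[:,0]-.06)<.008)&(abs(q[:,1])<.12)&(q[:,2]>.02)&(q[:,2]<.12)]
L=cv2.fitLine(f[:,:2].astype(np.float32),cv2.DIST_HUBER,0,.001,.001).ravel();print("face",len(f),L,"slope deg",np.degrees(np.arctan(L[0]/L[1])))
t=f[:,1];print("face ends",np.percentile(t,[.5,99.5]))
h=q[(q[:,0]>.064)&(q[:,0]<.08)&(abs(q[:,1])<.03)&(q[:,2]>.12)&(q[:,2]<.17)]
print("screw",len(h),h.mean(0),h.min(0),h.max(0))
b=cap("side");W=cloud("side",b);P=W.reshape(-1,3);P=P[~np.isnan(P[:,0])]
q2=np.c_[(P[:,:2]-C)@n,(P[:,:2]-C)@l,P[:,2]]
h=q2[(q2[:,0]>.064)&(q2[:,0]<.08)&(abs(q2[:,1])<.03)&(q2[:,2]>.13)&(q2[:,2]<.17)];print("screw side",len(h),h.mean(0) if len(h) else 0,h.min(0),h.max(0))
for nm,Q in(("sc",q),("si",q2)):
    t=Q[(Q[:,2]>.162)&(Q[:,2]<.174)&(abs(Q[:,1])<.13)&(abs(Q[:,0])<.075)]; print(nm,"top n",np.percentile(t[:,0],[.5,99.5]),"l",np.percentile(t[:,1],[.5,99.5]))
w=cap("wrist");W=cloud("wrist",w);save("w1",w[0])
s=w[3];R=np.array(s["ee_rot"]);o=np.array(s["tcp_pos"]);print("tcp",o,R[:,1])
V=((W-o)@R).reshape(-1,3);V=V[~np.isnan(V[:,0])]
z=V[(abs(V[:,2]-(o[2]-.16))<.016)&(abs(V[:,0])<.09)&(abs(V[:,1])<.03)]
print("tool plate",len(z),np.percentile(z,[1,50,99],axis=0))
L=cv2.fitLine(z[:,:2].astype(np.float32),cv2.DIST_HUBER,0,.001,.001).ravel();print(L,"deg",np.degrees(np.arctan(L[1]/L[0])))
E
python3 c.py
```

```text
time_s: 1.57
tcp_pos: [0.5357, -0.0491, 0.4051]
ee_rot: [[-0.794, -0.607, 0.001], [-0.607, 0.794, 0.0], [-0.001, -0.0, -1.0]]
wrist_force: [0.3, 0.1, -0.5]
gripper_width: 1.003
gripper_force: 0.0
face 2209 [0.0084 1.     0.06   0.0045] slope deg 0.47911474
face ends [-0.1084  0.1087]
screw 44 [ 0.0717 -0.0006  0.1523] [ 0.0646 -0.0104  0.1435] [0.0739 0.0071 0.1602]
screw side 30 [0.0693 0.0009 0.1566] [ 0.0666 -0.0076  0.1525] [0.0724 0.008  0.1594]
sc top n [-0.0557  0.0612] l [-0.1093  0.1089]
si top n [-0.0612  0.0586] l [-0.1078  0.11  ]
tcp [ 0.5359 -0.049   0.4049] [-0.6117  0.7911 -0.0001]
tool plate 868 [[-0.0412 -0.0028  0.2338]
 [ 0.015  -0.0006  0.2351]
 [ 0.063   0.0009  0.2456]]
[ 1.     -0.0035  0.0099 -0.001 ] deg -0.19943668
```

View pics/w1.png

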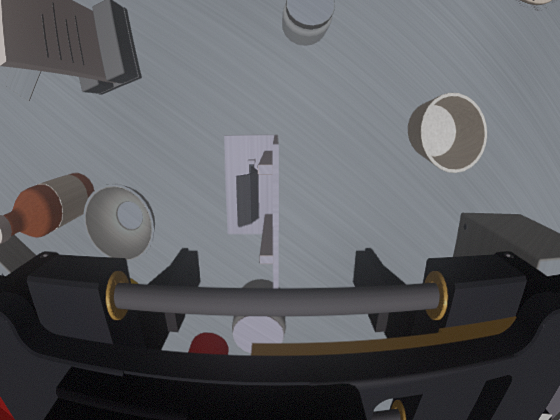

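The wrist view shows the plate edge running down column 276, midway between the fingers, with the clip to its left. I'll descend and grip.

```bash
python3 -m creep '[[1,1,-0.5,25,0,0,0],[1,1,-0.5,50,0,0,0],[1,1,-0.5,70,0,0,0],[1,1,-0.5,76,0,0,0],[-1,1,-0.5,76,0,0,0],[-1,1,-0.5,76,0,0,0],[-1,1,-0.5,76,0,0,0],[-1,1,-0.5,76,0,0,0]]'; python3 -m creep '[[-1,0,0,0,0,0,0],[-1,0,0,0,0,0,0],[-1,0,0,-20,0,0,0],[-1,0,0,-45,0,0,0],[-1,0,0,-70,0,0,0],[-1,0,0,-95,0,0,0],[-1,0,0,-100,0,0,0],[-1,0,0,-100,0,0,0]]'
```

```text
time_s: 2.38
tcp_pos: [0.536, -0.0499, 0.3303]
ee_rot: [[-0.791, -0.612, 0.003], [-0.612, 0.791, 0.0], [-0.003, -0.002, -1.0]]
wrist_force: [-0.8, -0.8, 0.0]
gripper_width: 0.785
gripper_force: 0.0
time_s: 3.05
tcp_pos: [0.5356, -0.05, 0.4314]
ee_rot: [[-0.791, -0.612, 0.006], [-0.612, 0.791, 0.001], [-0.005, -0.003, -1.0]]
wrist_force: [0.2, 0.4, -1.3]
gripper_width: 0.17
gripper_force: 0.0
```

The fingers had not closed yet. I'll go back and close them fully.

```bash
python3 -m creep '[[1,0,0,0,0,0,0],[1,0,0,0,0,0,0],[1,0,0,0,0,0,0],[1,0,0,0,0,0,0],[1,0,0,30,0,0,0],[1,0,0,60,0,0,0],[1,0,0,90,0,0,0],[1,0,0,101,0,0,0]]'
python3 - <<'E'
from h import *
np.set_printoptions(precision=4,suppress=True)
b=cap("side");W=cloud("side",b)
for q in vision.cut_out("side","holder")[:1]:
    w=W[q["region"]];w=w[~np.isnan(w[:,0])];pl=w[(w[:,2]>.03)&(w[:,2]<.13)]
    vx,vy,x,y=cv2.fitLine(pl[:,:2].astype(np.float32),cv2.DIST_HUBER,0,.001,.001).ravel(); e=np.array([vx,vy]);t=(pl[:,:2]-[x,y])@e; print(q["conf"],np.degrees(np.arctan2(vy,vx)),np.array([x,y])+e*np.percentile(t,1),np.array([x,y])+e*np.percentile(t,99))
E
```

```text
time_s: 3.72
tcp_pos: [0.5339, -0.0502, 0.3228]
ee_rot: [[-0.792, -0.611, -0.009], [-0.611, 0.792, -0.0], [0.007, 0.005, -1.0]]
wrist_force: [-1.2, -0.3, 0.4]
gripper_width: 0.691
gripper_force: 0.0
0.69 37.735905 [ 0.4885 -0.0837] [ 0.5817 -0.0116]
```

```bash
for i in 1 2; do python3 -m creep '[[-1,0,0,0,0,0,0],[-1,0,0,0,0,0,0],[-1,0,0,0,0,0,0],[-1,0,0,0,0,0,0],[-1,0,0,0,0,0,0],[-1,0,0,0,0,0,0],[-1,0,0,0,0,0,0],[-1,0,0,0,0,0,0]]';done
```

```text
time_s: 4.48
tcp_pos: [0.5355, -0.05, 0.3279]
ee_rot: [[-0.791, -0.612, 0.0], [-0.612, 0.791, 0.0], [-0.0, -0.0, -1.0]]
wrist_force: [-0.0, -0.6, -1.2]
gripper_width: 0.358
gripper_force: 0.0
time_s: 5.15
tcp_pos: [0.5355, -0.05, 0.3277]
ee_rot: [[-0.791, -0.612, 0.0], [-0.612, 0.791, -0.0], [-0.0, -0.0, -1.0]]
wrist_force: [-0.0, -0.4, -0.6]
gripper_width: 0.046
gripper_force: 30.0
```

```bash
python3 -m creep '[[-1,0,0,-10,0,0,0],[-1,0,0,-28,0,0,0],[-1,0,0,-46,0,0,0],[-1,0,0,-64,0,0,0],[-1,0,0,-82,0,0,0],[-1,0,0,-95,0,0,0],[-1,0,0,-100,0,0,0],[-1,0,0,-100,0,0,0]]'; python3 -m creep '[[-1,-10,15,0,0,0,0],[-1,-30,42,0,0,0,0],[-1,-50,70,0,0,0,0],[-1,-70,98,0,0,0,0],[-1,-90,126,0,0,0,0],[-1,-110,154,0,0,0,0],[-1,-130,182,0,0,0,0.7],[-1,-138,195,0,0,0,0.7]]';  python3 -m creep '[[-1,-4,5,5,0,0,0],[-1,-4,5,18,0,0,0],[-1,-4,5,31,0,0,0],[-1,-4,5,40,0,0,0],[-1,-4,5,42,0,0,0],[-1,-4,5,42,0,0,0],[-1,-4,5,42,0,0,0],[-1,-4,5,42,0,0,0]]'
cat > d.py <<'E'
from h import *
np.set_printoptions(precision=4,suppress=True)
C=np.array([.459,.2848]);a=np.radians(37);l=np.array([np.cos(a),np.sin(a)]);n=np.array([l[1],-l[0]])
ims=[]
print(r.sense()["tcp_pos"])
for cam in("scene","side"):
    b=cap(cam);W=cloud(cam,b);ims.append(b[0].copy())
    for q in vision.cut_out(cam,"holder")[:1]:
        w=W[q["region"]];w=w[~np.isnan(w[:,0])]
        p=np.c_[(w[:,:2]-C)@n-.06,(w[:,:2]-C)@l,w[:,2]]
        print(cam,q["conf"],np.percentile(p,[1,5,50,95,99],axis=0).tolist())
        k=(p[:,0]<.09)&(p[:,2]>.17)
        if k.sum()>10:print(" plate strip",k.sum(),np.percentile(p[k],[1,10,50,90,99],axis=0).round(4).tolist(),"slope deg",np.degrees(np.polyfit(p[k,1],p[k,0],1)[0]))
save("d",np.hstack([cv2.resize(ims[0][100:280,280:520],(400,300)),cv2.resize(ims[1][200:380,220:460],(400,300))]))
E
python3 d.py
```

```text
time_s: 5.82
tcp_pos: [0.5353, -0.0499, 0.4285]
ee_rot: [[-0.791, -0.611, 0.001], [-0.611, 0.791, 0.001], [-0.001, 0.0, -1.0]]
wrist_force: [0.8, 0.1, -5.1]
gripper_width: 0.046
gripper_force: 30.0
time_s: 6.48
tcp_pos: [0.525, 0.1924, 0.4256]
ee_rot: [[-0.797, -0.603, -0.002], [-0.603, 0.797, 0.002], [0.001, 0.003, -1.0]]
wrist_force: [1.4, 0.6, -6.7]
gripper_width: 0.044
gripper_force: 30.0
time_s: 7.15
tcp_pos: [0.5259, 0.1949, 0.3866]
ee_rot: [[-0.799, -0.602, 0.002], [-0.602, 0.799, 0.001], [-0.002, -0.0, -1.0]]
wrist_force: [0.8, -0.4, -5.5]
gripper_width: 0.041
gripper_force: 30.0
[0.5259 0.1949 0.3866]
scene 0.26 [[-0.11427747244087987, -0.06750498177482599, 0.007474066137928385], [-0.10575829587194885, -0.0472046175047115, 0.022871417990968815], [-0.040105736415893684, 0.06901038228541151, 0.16001618282374064], [0.0008429177885759926, 0.1090123605784286, 0.1804078925630099], [0.001562597690251571, 0.10967619806374511, 0.1815183213523099]]
 plate strip 1617 [[-0.1103, -0.0733, 0.1701], [-0.1051, -0.0532, 0.1741], [-0.0843, 0.0195, 0.1796], [-0.0673, 0.0813, 0.1811], [-0.0206, 0.0896, 0.1823]] slope deg 0.6877862052047925
side 0.93 [[0.047525800635974225, -0.058281414066956354, 0.06400731348207149], [0.04805499560387839, -0.04887083501762184, 0.06650337140950482], [0.0495499239783304, 0.022376181367419933, 0.14400860461135867], [0.09345441334514666, 0.05777109969274654, 0.2208020417157258], [0.1085745178146954, 0.059164076581543615, 0.22855495835131065]]
 plate strip 873 [[0.0477, -0.0204, 0.1704], [0.0485, -0.0049, 0.1753], [0.0495, 0.0309, 0.196], [0.0507, 0.0554, 0.2247], [0.0527, 0.0594, 0.2294]] slope deg 0.31291260595230513
```

View pics/d.png

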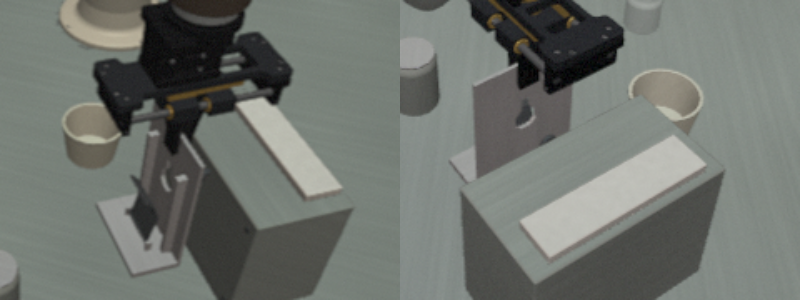

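The crops show the holder upright in front of the station and parallel to it. Its rear face is about 49 mm off and it is centred to within 1 mm. I'll push the keyhole over the head.

```bash
python3 -m creep '[[-1,0,10,0.5,0,0,0],[-1,0,20,0.5,0,0,0],[-1,0,27,0.5,0,0,0],[-1,0,31,0.5,0,0,0],[-1,0,33,0.5,0,0,0],[-1,0,35,0.5,0,0,0],[-1,0,37,0.5,0,0,0],[-1,0,37,0.5,0,0,0]]'; python3 -m creep '[[-1,0,2,0,0,0,0],[-1,0,4,0,0,0,0],[-1,0,6,0,0,0,0],[-1,0,8,0,0,0,0],[-1,0,9,0,0,0,0],[-1,0,9,0,0,0,0],[-1,0,9,0,0,0,0],[-1,0,9,0,0,0,0]]'; sed -i 's/save("d"/save("e"/' d.py; python3 d.py
```

```text
time_s: 8.02
tcp_pos: [0.5032, 0.2249, 0.3852]
ee_rot: [[-0.798, -0.602, -0.0], [-0.602, 0.798, 0.0], [0.0, 0.0, -1.0]]
wrist_force: [-0.8, 0.5, -4.8]
gripper_width: 0.045
gripper_force: 30.0
time_s: 8.68
tcp_pos: [0.498, 0.2318, 0.3853]
ee_rot: [[-0.799, -0.602, 0.0], [-0.602, 0.799, -0.0], [-0.0, -0.0, -1.0]]
wrist_force: [-0.0, -0.4, -5.9]
gripper_width: 0.042
gripper_force: 30.0
[0.498  0.2318 0.3853]
scene 0.72 [[0.004041990230330972, -0.06123528246943096, 0.05869252187705416], [0.006219560137310509, -0.05034998550089999, 0.06327074125656251], [0.01542093781482412, 0.012013474299127084, 0.10961410902790336], [0.060542488221885, 0.05564065201587592, 0.21453447990075325], [0.06533511445424864, 0.057624619792725464, 0.22665352764210492]]
 plate strip 828 [[0.0038, -0.061, 0.1703], [0.0063, -0.0414, 0.1754], [0.0076, 0.0195, 0.1933], [0.0157, 0.0524, 0.223], [0.0204, 0.058, 0.2278]] slope deg -0.8782976297155176
side 0.8 [[0.0013102361079874619, -0.028614765017243377, 0.1345846800195252], [0.0020121599583152855, -0.023245302089839583, 0.16344095068137734], [0.003322503352384834, 0.027823222447719505, 0.18978607073587683], [0.005874707318258549, 0.05777775535915031, 0.22654381346490843], [0.030441340125785032, 0.05880666883130374, 0.22791845836804628]]
 plate strip 906 [[0.0013, -0.0283, 0.1707], [0.0023, -0.0128, 0.1752], [0.0033, 0.0294, 0.1951], [0.0045, 0.0544, 0.2246], [0.0065, 0.0588, 0.228]] slope deg 0.4841304314248053
```

No contact force, and the rear face is about 3 mm off the station, so the head is through. I'll go 1.5 mm closer, then pull down.

```bash
python3 -m creep '[[-1,0,1.5,0,0,0,0],[-1,0,1.5,0,0,0,0],[-1,0,1.5,3,0,0,0],[-1,0,1.5,7,0,0,0],[-1,0,1.5,11,0,0,0],[-1,0,1.5,15,0,0,0],[-1,0,1.5,15,0,0,0],[-1,0,1.5,15,0,0,0]]'; python3 -m creep '[[-1,0,0,2,0,0,0],[-1,0,0,4,0,0,0],[-1,0,0,6,0,0,0],[-1,0,0,8,0,0,0],[-1,0,0,9,0,0,0],[-1,0,0,9,0,0,0],[-1,0,0,9,0,0,0]]'; python3 d.py
```

```text
time_s: 9.55
tcp_pos: [0.497, 0.233, 0.3697]
ee_rot: [[-0.799, -0.602, -0.001], [-0.602, 0.799, -0.001], [0.001, -0.0, -1.0]]
wrist_force: [0.3, 0.5, -5.4]
gripper_width: 0.043
gripper_force: 30.0
time_s: 10.13
tcp_pos: [0.497, 0.233, 0.3615]
ee_rot: [[-0.799, -0.602, 0.0], [-0.602, 0.799, 0.0], [-0.0, -0.0, -1.0]]
wrist_force: [-0.1, 0.4, -3.8]
gripper_width: 0.047
gripper_force: 30.0
[0.497  0.233  0.3615]
scene 0.94 [[-3.19682204921498e-05, -0.063194804630602, 0.03409381810447798], [0.004351485681528627, -0.05178252420364311, 0.03934387256224048], [0.013535791442747427, 0.011562026756428593, 0.08388189553293035], [0.05891160139610273, 0.05592704183296331, 0.19055408691917552], [0.06378771916373024, 0.057457336315154026, 0.20328201399341203]]
 plate strip 385 [[0.002, -0.0609, 0.1703], [0.0043, -0.0446, 0.1732], [0.0059, 0.0265, 0.1879], [0.007, 0.0546, 0.2029], [0.0151, 0.0583, 0.2048]] slope deg -0.5796982046769984
side 0.83 [[-0.0019303756908009475, 0.007743468842699919, 0.16421186804712426], [0.000493496402800388, 0.011865809673903247, 0.16606131508238442], [0.001828328725846956, 0.035781982561373264, 0.18492508030272814], [0.0045336321150398935, 0.058535084961988594, 0.20361008025697855], [0.005581977708549441, 0.059223393731291624, 0.20476067578131232]]
 plate strip 438 [[-0.0, 0.0109, 0.1703], [0.0008, 0.0161, 0.1739], [0.0019, 0.0368, 0.1886], [0.0033, 0.0568, 0.2029], [0.0055, 0.0593, 0.2048]] slope deg 1.2608971129894377
```

View pics/e.png

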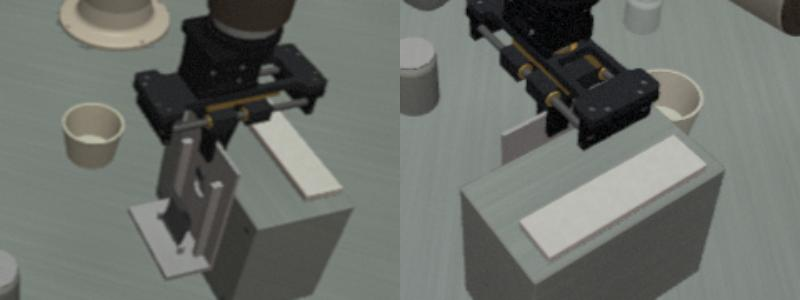

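The holder is 24 mm lower and its weight is coming off. I'll press down another 1 mm, release partway, and rise.

```bash
python3 -m creep '[[-1,0,0,1,0,0,0],[-1,0,0,1,0,0,0],[-0.5,0,0,1,0,0,0],[-0.5,0,0,1,0,0,0],[-0.5,0,0,1,0,0,0],[-0.5,0,0,1,0,0,0],[-0.5,0,0,1,0,0,0],[-0.5,0,0,1,0,0,0]]'; python3 -m creep '[[-0.5,0,0,0,0,0,0],[-0.5,0,0,0,0,0,0],[-0.5,0,0,-10,0,0,0],[-0.5,0,0,-25,0,0,0],[-0.5,0,0,-40,0,0,0],[-0.3,0,0,-60,0,0,0],[0,0,0,-80,0,0,0],[0,0,0,-90,0,0,0]]'; python3 d.py
```

```text
time_s: 11.0
tcp_pos: [0.4971, 0.2331, 0.3602]
ee_rot: [[-0.799, -0.602, 0.0], [-0.602, 0.799, 0.0], [-0.0, -0.0, -1.0]]
wrist_force: [0.4, 0.2, -0.5]
gripper_width: 0.243
gripper_force: 0.0
time_s: 11.67
tcp_pos: [0.4973, 0.2331, 0.4538]
ee_rot: [[-0.798, -0.602, 0.004], [-0.602, 0.798, 0.002], [-0.005, -0.001, -1.0]]
wrist_force: [-0.2, 0.1, 0.1]
gripper_width: 0.399
gripper_force: 0.0
[0.4973 0.2331 0.4538]
scene 0.7 [[0.000337498636827939, -0.06424102163481778, 0.03276917800242827], [0.0037993521984100026, -0.053973431832632215, 0.038789538500054066], [0.010473384431444077, 0.007381549466376433, 0.09077831772258516], [0.05731709924848738, 0.05545051984829012, 0.1981214588778707], [0.06217236158764256, 0.05734706753055693, 0.20369076913401002]]
 plate strip 593 [[0.0027, -0.0616, 0.1702], [0.0047, -0.0489, 0.1741], [0.0063, 0.0039, 0.1899], [0.0074, 0.0501, 0.2032], [0.0083, 0.0579, 0.2048]] slope deg 0.15991139176946745
side 0.87 [[0.00040190178381247497, -0.059635570120765785, 0.16409693193657168], [0.0009556617079960888, -0.05362229153624713, 0.16632870147043122], [0.0022468584508220854, 0.0024847124325617673, 0.18636912517669313], [0.004227371480292508, 0.05504766497887028, 0.20378707366245286], [0.005596397324587617, 0.058553800175552256, 0.20488539758433458]]
 plate strip 995 [[0.0004, -0.0595, 0.1704], [0.0013, -0.0478, 0.1738], [0.0023, 0.0029, 0.1891], [0.0037, 0.0495, 0.203], [0.0057, 0.0586, 0.2049]] slope deg 0.44751933783462383
```

View pics/e.png

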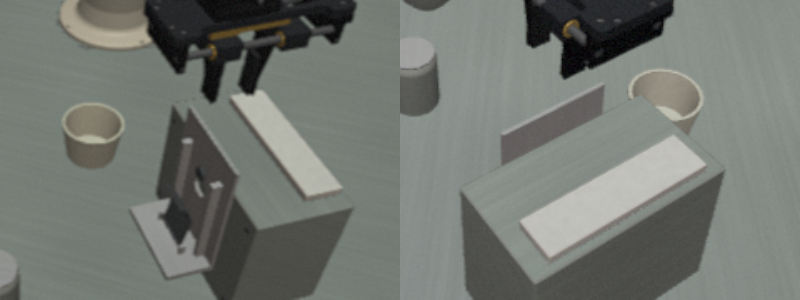

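The crops show the holder hanging on the screw, free of the gripper. Next I'll go for the board.

```bash
python3 -m creep '[[1,8,-12,0,0,0,0],[1,24,-35,0,0,0,0],[1,40,-58,0,0,0,0],[1,56,-81,0,0,0,0],[1,72,-104,0,0,0,0],[1,88,-128,0,0,0,0],[1,104,-151,0,0,0,0],[1,120,-174,0,0,0,0]]'; python3 -m creep '[[1,16,-23,0,0,0,0],[1,32,-46,0,0,0,0],[1,48,-70,0,0,0,0],[1,64,-93,0,0,0,0],[1,80,-116,0,0,0,0],[1,96,-139,0,0,0,0],[1,112,-163,0,0,0,0],[1,128,-186,0,0,0,0]]';python3 -m creep '[[1,16,-23,0,0,0,-3],[1,32,-46,0,0,0,-6],[1,46,-68,0,0,0,-9],[1,58,-85,0,0,0,-12],[1,66,-96,0,0,0,-15.7],[1,66,-96,0,0,0,-15.7],[1,66,-96,0,0,0,-15.7],[1,66,-96,0,0,0,-15.7]]'
cat > f.py <<'E'
from h import *
np.set_printoptions(precision=4,suppress=True)
w=cap("wrist");W=cloud("wrist",w);save("w2",w[0])
s=w[3];R=np.array(s["ee_rot"]);o=np.array(s["tcp_pos"]);print("tcp",o,R[:,1])
V=((W-o)@R).reshape(-1,3);V=V[~np.isnan(V[:,0])]
z=V[(abs(V[:,2]-(o[2]-.205))<.008)&(abs(V[:,0])<.09)&(abs(V[:,1])<.03)]
print("board top",len(z),np.percentile(z,[1,50,99],axis=0).round(4).tolist())
L=cv2.fitLine(z[:,:2].astype(np.float32),cv2.DIST_HUBER,0,.001,.001).ravel();print(L,"deg",np.degrees(np.arctan(L[1]/L[0])))
for n in("scene","side"):
    c=cap(n);W=cloud(n,c)
    for q in vision.cut_out(n,"board")[:1]:
        p=(W[q["region"]]-o)@R;p=p[~np.isnan(p[:,0])];p=p[(abs(p[:,1])<.02)&(p[:,2]<o[2]-.06)]
        if len(p)<30: continue
        L=np.polyfit(p[:,2]-(o[2]-.2),p[:,1],1)
        print(n,q["conf"],len(p),np.percentile(p,[1,50,99],axis=0).round(4).tolist(),"lean,y at top",L,"yaw",np.degrees(np.polyfit(p[:,0],p[:,1],1)[0]))
E
python3 f.py
```

```text
time_s: 12.53
tcp_pos: [0.5053, 0.0199, 0.4489]
ee_rot: [[-0.799, -0.602, -0.003], [-0.602, 0.799, -0.001], [0.003, 0.001, -1.0]]
wrist_force: [0.3, 0.1, 0.1]
gripper_width: 0.972
gripper_force: 0.0
time_s: 13.2
tcp_pos: [0.5149, -0.2056, 0.4487]
ee_rot: [[-0.799, -0.601, -0.003], [-0.601, 0.799, 0.001], [0.002, 0.002, -1.0]]
wrist_force: [0.2, 0.2, 1.5]
gripper_width: 0.999
gripper_force: 0.0
time_s: 13.87
tcp_pos: [0.5204, -0.3199, 0.4493]
ee_rot: [[-0.607, -0.795, -0.002], [-0.795, 0.607, 0.001], [0.0, 0.002, -1.0]]
wrist_force: [-0.0, 0.7, 0.7]
gripper_width: 1.004
gripper_force: 0.0
tcp [ 0.5204 -0.3199  0.4493] [-0.7948  0.6069  0.002 ]
board top 1304 [[-0.04, -0.0059, 0.243], [0.0073, -0.0013, 0.2445], [0.0487, 0.0023, 0.2464]]
[ 0.9999  0.0149  0.0064 -0.0016] deg 0.8551885
side 0.84 1220 [[-0.0453, -0.0054, 0.2438], [-0.0042, 0.0022, 0.3088], [0.0453, 0.0053, 0.3882]] lean,y at top [0.0067 0.0015] yaw 1.492591278660822
```

View pics/w2.png

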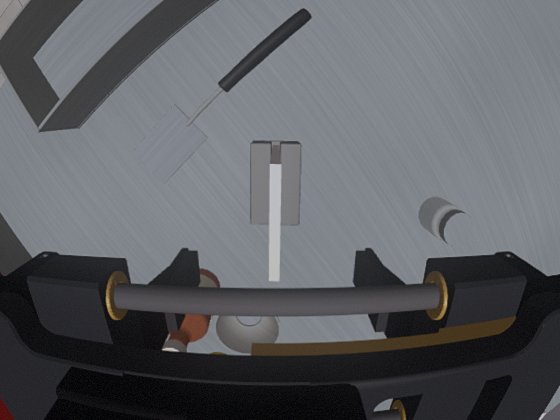

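The wrist view shows the board's top edge at column 275, from row 165 to 280, midway between the fingers. I'll descend and grip it.

```bash
python3 -m creep '[[1,1.5,-1.5,12,0,0,1],[1,1.5,-1.5,32,0,0,1],[1,1.5,-1.5,52,0,0,1],[1,1.5,-1.5,70,0,0,1],[1,1.5,-1.5,82,0,0,1],[1,1.5,-1.5,85,0,0,1],[1,1.5,-1.5,85,0,0,1],[-1,1.5,-1.5,85,0,0,1]]'; for i in 1 2 3; do python3 -m creep '[[-1,0,0,0,0,0,0],[-1,0,0,0,0,0,0],[-1,0,0,0,0,0,0],[-1,0,0,0,0,0,0],[-1,0,0,0,0,0,0],[-1,0,0,0,0,0,0],[-1,0,0,0,0,0,0],[-1,0,0,0,0,0,0]]'|grep -E 'tcp|gripper|force';done
```

```text
time_s: 14.78
tcp_pos: [0.5213, -0.3221, 0.3662]
ee_rot: [[-0.619, -0.785, 0.001], [-0.785, 0.619, -0.001], [-0.0, -0.001, -1.0]]
wrist_force: [0.8, -1.0, -0.3]
gripper_width: 0.971
gripper_force: 0.0
tcp_pos: [0.521, -0.3222, 0.3653]
wrist_force: [-0.2, -0.0, 0.4]
gripper_width: 0.402
gripper_force: 0.0
tcp_pos: [0.5209, -0.3222, 0.3652]
wrist_force: [0.2, 0.3, -0.0]
gripper_width: 0.085
gripper_force: 30.0
tcp_pos: [0.521, -0.3222, 0.3652]
wrist_force: [-0.4, 0.4, -0.7]
gripper_width: 0.087
gripper_force: 30.0
```

Gripped. I'll lift 210 mm, checking that the height is reached.

```bash
python3 -m creep '[[-1,0,0,-8,0,0,0],[-1,0,0,-25,0,0,0],[-1,0,0,-50,0,0,0],[-1,0,0,-80,0,0,0],[-1,0,0,-110,0,0,0],[-1,0,0,-140,0,0,0],[-1,0,0,-170,0,0,0],[-1,0,0,-195,0,0,0]]'; python3 -m creep '[[-1,0,0,-10,0,0,0],[-1,0,0,-15,0,0,0],[-1,-10,8,-15,0,0,0],[-1,-28,23,-15,0,0,0],[-1,-46,38,-15,0,0,0],[-1,-64,53,-15,0,0,0],[-1,-82,68,-15,0,0,0],[-1,-100,83,-15,0,0,0]]'
```

```text
time_s: 17.45
tcp_pos: [0.5204, -0.3221, 0.5635]
ee_rot: [[-0.62, -0.785, 0.003], [-0.785, 0.62, -0.001], [-0.001, -0.003, -1.0]]
wrist_force: [0.6, -0.8, -0.9]
gripper_width: 0.089
gripper_force: 30.0
time_s: 18.12
tcp_pos: [0.5176, -0.1906, 0.5727]
ee_rot: [[-0.62, -0.785, -0.004], [-0.785, 0.62, 0.001], [0.002, 0.004, -1.0]]
wrist_force: [0.2, 0.5, -1.6]
gripper_width: 0.088
gripper_force: 30.0
```

```bash
python3 -m creep '[[-1,-20,16,0,0,0,0],[-1,-40,33,0,0,0,0],[-1,-60,49,0,0,0,0],[-1,-80,66,0,0,0,0],[-1,-100,82,0,0,0,0],[-1,-120,99,0,0,0,0],[-1,-140,115,0,0,0,0],[-1,-160,132,0,0,0,0]]'; python3 -m creep '[[-1,-20,16,0,0,0,0],[-1,-40,33,0,0,0,3],[-1,-60,49,0,0,0,6],[-1,-80,66,0,0,0,9],[-1,-100,82,0,0,0,12],[-1,-120,99,0,0,0,14],[-1,-140,115,0,0,0,14.8],[-1,-156.5,128.5,0,0,0,14.8]]' >/dev/null; python3 -m creep '[[-1,0,0,0,0,0,0],[-1,0,0,0,0,0,0],[-1,0,0,0,0,0,0],[-1,0,0,0,0,0,0]]'
cat > g.py <<'E'
from h import *
import sys
np.set_printoptions(precision=4,suppress=True)
C=np.array([.459,.2848]);a=np.radians(37);l=np.array([np.cos(a),np.sin(a)]);n=np.array([l[1],-l[0]])
ims=[];t=r.sense()["tcp_pos"];print("tcp n,l",(np.array(t[:2])-C)@n-.06,(np.array(t[:2])-C)@l,t[2])
for cam in("scene","side"):
    b=cap(cam);W=cloud(cam,b);ims.append(b[0].copy())
    for o in("holder","board"):
      for q in vision.cut_out(cam,o)[:1]:
        w=W[q["region"]];w=w[~np.isnan(w[:,0])]
        p=np.c_[(w[:,:2]-C)@n-.06,(w[:,:2]-C)@l,w[:,2]]; p=p[(p[:,0]>-.005)&(p[:,0]<.09)]
        if len(p)<30: continue
        print(cam,o,round(q["conf"],2),len(p),np.percentile(p,[1,10,50,90,99],axis=0).round(4).tolist())
        for lo,hi in((.06,.12),(.12,.165),(.175,.2),(.205,.24),(.24,.32),(.32,.38)):
            k=(p[:,2]>lo)&(p[:,2]<hi)
            if k.sum()>30:print("   ",lo,k.sum(),np.percentile(p[k,0],[5,50,95]).round(4),np.percentile(p[k,1],[1,99]).round(4))
save(sys.argv[1],np.hstack([cv2.resize(ims[0][60:270,290:490],(400,420)),cv2.resize(ims[1][130:340,240:440],(400,420))]))
E
python3 g.py f
```

```text
time_s: 18.78
tcp_pos: [0.5128, 0.0169, 0.5729]
ee_rot: [[-0.619, -0.785, -0.004], [-0.785, 0.62, -0.0], [0.003, 0.003, -1.0]]
wrist_force: [1.2, 0.6, -1.1]
gripper_width: 0.094
gripper_force: 30.0
time_s: 19.78
tcp_pos: [0.5094, 0.217, 0.5746]
ee_rot: [[-0.8, -0.6, -0.001], [-0.6, 0.8, -0.001], [0.001, 0.0, -1.0]]
wrist_force: [0.4, -0.7, -1.6]
gripper_width: 0.092
gripper_force: 30.0
tcp n,l 0.02449411687311326 -0.00061265583421094 0.5746485439091851
scene holder 0.87 3150 [[0.0026, -0.0599, 0.0351], [0.0047, -0.0385, 0.0398], [0.0132, 0.011, 0.0829], [0.0497, 0.0508, 0.1721], [0.0621, 0.0574, 0.2009]]
    0.06 930 [0.0037 0.0076 0.0332] [-0.0418  0.0568]
    0.12 546 [0.0045 0.0066 0.0179] [-0.0587  0.0579]
    0.175 230 [0.0048 0.0065 0.0078] [-0.0574  0.0579]
scene board 0.63 3248 [[0.0207, -0.0475, 0.2215], [0.0257, -0.0378, 0.2425], [0.0282, 0.0089, 0.3269], [0.0291, 0.0413, 0.3986], [0.0297, 0.043, 0.4145]]
    0.205 276 [0.0234 0.028  0.029 ] [-0.0462  0.0426]
    0.24 1220 [0.0243 0.0281 0.0292] [-0.0474  0.043 ]
    0.32 1124 [0.0236 0.0283 0.0293] [-0.0466  0.043 ]
side holder 0.87 1184 [[0.0003, -0.0595, 0.1628], [0.0012, -0.0479, 0.1677], [0.0022, 0.0022, 0.1859], [0.0036, 0.0496, 0.2027], [0.0061, 0.0587, 0.205]]
    0.12 52 [0.0013 0.0023 0.0034] [-0.0588  0.0589]
    0.175 664 [0.001  0.0022 0.0035] [-0.0595  0.0588]
side board 0.85 5270 [[0.0181, -0.0453, 0.2226], [0.0192, -0.0352, 0.2437], [0.0202, 0.0072, 0.3258], [0.0216, 0.0406, 0.3947], [0.0273, 0.044, 0.4152]]
    0.205 441 [0.0189 0.0202 0.0223] [-0.045   0.0439]
    0.24 2036 [0.019  0.0202 0.0222] [-0.0455  0.0439]
    0.32 1838 [0.019  0.0202 0.022 ] [-0.0454  0.0441]
```

View pics/f.png

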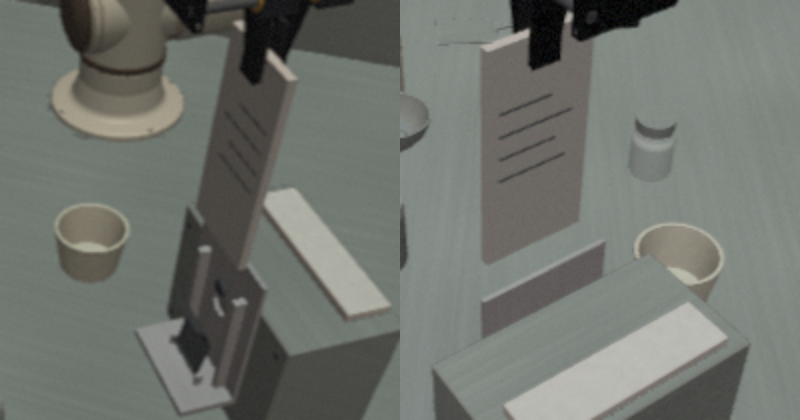

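The crops show the board upright just above and in front of the holder. It is 2 mm ahead of the rail plane and within 2 mm of the middle, so I'll lower it.

```bash
python3 -m creep '[[-1,0,0,8,0,0,0],[-1,0,0,24,0,0,0],[-1,0,0,40,0,0,0],[-1,0,0,56,0,0,0],[-1,0,0,72,0,0,0],[-1,0,0,84,0,0,0],[-1,0,0,90,0,0,0],[-1,0,0,90,0,0,0]]'; python3 -m creep '[[-1,0,0,6,0,0,0],[-1,0,0,14,0,0,0],[-1,0,0,22,0,0,0],[-1,0,0,30,0,0,0],[-1,0,0,38,0,0,0],[-1,0,0,46,0,0,0],[-1,0,0,50,0,0,0],[-1,0,0,50,0,0,0]]'
```

```text
time_s: 20.75
tcp_pos: [0.5094, 0.2174, 0.4833]
ee_rot: [[-0.8, -0.6, -0.003], [-0.6, 0.8, -0.002], [0.004, 0.0, -1.0]]
wrist_force: [-0.1, -0.1, -0.3]
gripper_width: 0.09
gripper_force: 30.0
time_s: 21.42
tcp_pos: [0.5093, 0.2176, 0.4337]
ee_rot: [[-0.8, -0.6, -0.002], [-0.6, 0.8, -0.001], [0.002, 0.001, -1.0]]
wrist_force: [-0.7, 0.8, -2.3]
gripper_width: 0.088
gripper_force: 30.0
```

```bash
python3 -m creep '[[-1,0,0,6,0,0,0],[-1,0,0,12,0,0,0],[-1,0,0,18,0,0,0],[-1,0,0,24,0,0,0],[-1,0,0,29,0,0,0],[-1,0,0,32,0,0,0],[-1,0,0,34,0,0,0],[-1,0,0,34,0,0,0]]'; python3 -m creep '[[-1,0,0,1,0,0,0],[-1,0,0,2,0,0,0],[-1,0,0,3,0,0,0],[-1,0,0,3,0,0,0]]'; python3 g.py g
```

```text
time_s: 22.08
tcp_pos: [0.5095, 0.2175, 0.4006]
ee_rot: [[-0.8, -0.6, -0.001], [-0.6, 0.8, -0.001], [0.001, 0.0, -1.0]]
wrist_force: [-1.0, 1.6, -3.5]
gripper_width: 0.093
gripper_force: 30.0
time_s: 22.42
tcp_pos: [0.5096, 0.2176, 0.3983]
ee_rot: [[-0.8, -0.6, 0.0], [-0.6, 0.8, 0.0], [-0.0, 0.0, -1.0]]
wrist_force: [-1.2, 1.0, -0.1]
gripper_width: 0.089
gripper_force: 30.0
tcp n,l 0.024117579852396778 -8.460352400221915e-05 0.3982930191799103
scene holder 0.79 2109 [[0.0014, -0.0583, 0.0001], [0.0054, -0.0303, 0.0398], [0.0314, 0.0341, 0.0539], [0.0579, 0.0561, 0.169], [0.0651, 0.0595, 0.2035]]
    0.06 510 [0.0048 0.0266 0.0464] [-0.0259  0.0587]
    0.12 225 [0.0028 0.0065 0.0163] [-0.0002  0.0585]
    0.175 128 [0.0035 0.0058 0.0069] [0.0256 0.058 ]
scene board 0.67 1699 [[0.0196, -0.0464, 0.0507], [0.0238, -0.0352, 0.0925], [0.0272, 0.0162, 0.1589], [0.0283, 0.0423, 0.221], [0.0292, 0.0441, 0.2384]]
    0.06 371 [0.0217 0.0269 0.0281] [-0.0455  0.0441]
    0.12 493 [0.0221 0.0272 0.0284] [-0.0465  0.0436]
    0.175 293 [0.0231 0.0275 0.0286] [-0.0463  0.0438]
    0.205 311 [0.0215 0.0275 0.029 ] [-0.0447  0.0441]
side holder 0.86 1074 [[0.0, -0.0603, 0.1638], [0.0007, -0.0464, 0.1686], [0.0016, 0.0055, 0.1856], [0.003, 0.0492, 0.2023], [0.0188, 0.0577, 0.2052]]
    0.175 649 [0.0004 0.0016 0.0033] [-0.0606  0.0578]
side board 0.66 738 [[0.0113, -0.0231, 0.1851], [0.0187, -0.0118, 0.1904], [0.0198, 0.0244, 0.2087], [0.024, 0.0437, 0.2374], [0.0272, 0.0449, 0.2395]]
    0.175 233 [0.0185 0.0196 0.0241] [-0.0242  0.0448]
    0.205 420 [0.0184 0.0199 0.0262] [-0.021   0.0449]
```

View pics/g.png

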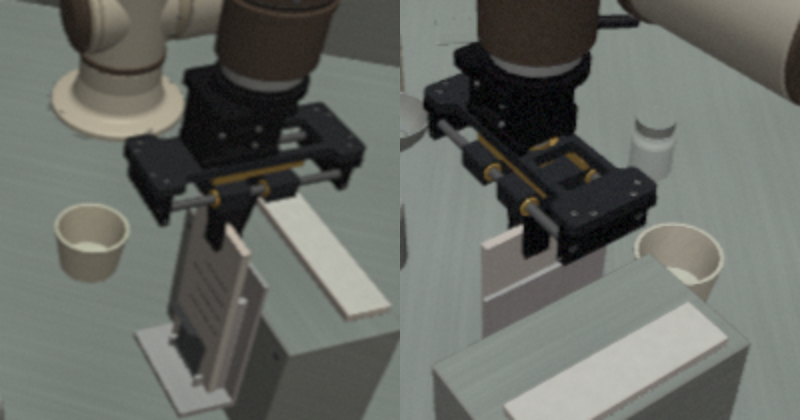

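The board is behind the arm, with its top at 238 mm against 237 when seated. I'll press on until I feel the ledge.

```bash
python3 -m creep '[[-1,0,0,1,0,0,0],[-1,0,0,2,0,0,0],[-1,0,0,2.5,0,0,0],[-1,0,0,2.5,0,0,0],[-1,0,0,2.5,0,0,0]]'
```

```text
time_s: 23.13
tcp_pos: [0.5094, 0.2174, 0.3968]
ee_rot: [[-0.799, -0.601, 0.0], [-0.601, 0.799, -0.0], [-0.0, -0.0, -1.0]]
wrist_force: [-3.5, 1.0, 5.5]
gripper_width: 0.089
gripper_force: 30.1
```

```bash
python3 -m creep '[[-1,0,0,1,0,0,0],[-1,0,0,2,0,0,0],[-1,0,0,2,0,0,0],[-1,0,0,2,0,0,0]]'
```

```text
time_s: 23.47
tcp_pos: [0.5095, 0.2174, 0.3963]
ee_rot: [[-0.799, -0.601, 0.002], [-0.601, 0.799, 0.0], [-0.002, -0.001, -1.0]]
wrist_force: [-4.4, 0.2, 10.3]
gripper_width: 0.087
gripper_force: 30.2
```

Contact is firm: the force rises while the height hardly changes. I'll release to about 30 mm and rise.

```bash
python3 -m creep '[[-0.4,0,0,-1,0,0,0],[-0.4,0,0,-1,0,0,0],[-0.4,0,0,-1,0,0,0],[-0.4,0,0,-1,0,0,0],[-0.4,0,0,-1,0,0,0],[-0.4,0,0,-1,0,0,0],[-0.4,0,0,-1,0,0,0],[-0.4,0,0,-1,0,0,0]]'; python3 -m creep '[[-0.4,0,0,-5,0,0,0],[-0.4,0,0,-20,0,0,0],[-0.4,0,0,-35,0,0,0],[-0.4,0,0,-55,0,0,0],[-0.4,0,0,-80,0,0,0],[-0.4,0,0,-100,0,0,0],[-0.4,0,0,-100,0,0,0],[-0.4,0,0,-100,0,0,0]]'; python3 g.py h
```

```text
time_s: 24.13
tcp_pos: [0.5096, 0.2175, 0.3946]
ee_rot: [[-0.8, -0.6, -0.0], [-0.6, 0.8, -0.0], [0.0, -0.0, -1.0]]
wrist_force: [-0.5, 0.5, 0.0]
gripper_width: 0.298
gripper_force: 0.0
time_s: 24.8
tcp_pos: [0.5095, 0.2175, 0.4963]
ee_rot: [[-0.8, -0.6, 0.003], [-0.6, 0.8, 0.002], [-0.003, 0.0, -1.0]]
wrist_force: [-0.3, 0.6, -0.3]
gripper_width: 0.3
gripper_force: 0.0
tcp n,l 0.02414055570303926 -0.00023166139039727113 0.4963382619728579
scene holder 0.84 2015 [[0.0021, -0.0608, 0.0074], [0.0051, -0.0333, 0.039], [0.0298, 0.0324, 0.0511], [0.0559, 0.055, 0.1691], [0.0625, 0.0576, 0.2031]]
    0.06 462 [0.0036 0.0268 0.0455] [-0.0273  0.0573]
    0.12 204 [0.0036 0.0064 0.0175] [0.0083 0.0583]
    0.175 129 [0.004  0.0066 0.0082] [0.0262 0.0579]
scene board 0.86 1835 [[0.0186, -0.045, 0.0508], [0.0228, -0.0339, 0.0961], [0.0259, 0.0095, 0.1692], [0.0273, 0.0411, 0.2318], [0.0282, 0.0431, 0.2375]]
    0.06 362 [0.0199 0.0249 0.0263] [-0.0443  0.0423]
    0.12 454 [0.0221 0.0256 0.0269] [-0.0453  0.043 ]
    0.175 283 [0.0227 0.0265 0.0274] [-0.0426  0.0434]
    0.205 513 [0.0212 0.0268 0.0281] [-0.0445  0.0434]
side holder 0.66 1197 [[0.0002, -0.0599, 0.163], [0.0013, -0.0483, 0.1673], [0.0023, 0.0033, 0.1861], [0.0037, 0.0497, 0.2027], [0.0065, 0.0586, 0.2046]]
    0.12 57 [0.0008 0.0021 0.0035] [-0.0581  0.0583]
    0.175 672 [0.001  0.0023 0.0036] [-0.06    0.0589]
side board 0.73 1220 [[0.0169, -0.0451, 0.1885], [0.0178, -0.0355, 0.1942], [0.0189, 0.0035, 0.2173], [0.0221, 0.0394, 0.2362], [0.0264, 0.0442, 0.2379]]
    0.175 247 [0.0172 0.0184 0.0212] [-0.0452  0.044 ]
    0.205 871 [0.0177 0.019  0.0248] [-0.0447  0.0442]
```

View pics/h.png

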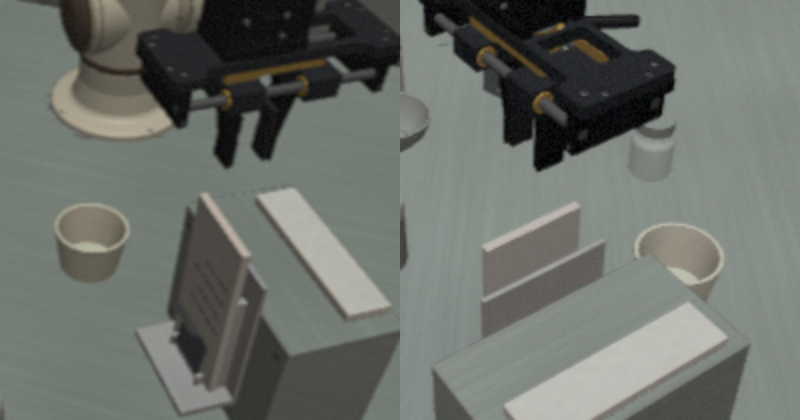

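The board stands against the rails behind the arm, seated, centred and clear of the gripper. Handing in.

```bash
python3 -c "
from station import r
print(r.finish_job())"
```

```text
the job is handed in; nothing more can be done
None
```

The holder hangs locked on the screw, the board sits on its ledge behind the spring arm near the middle, and I handed the job in at about 25 s; no verdict came back.

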